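# Show a battery module to the inspection camera

### The job

Pull the battery module with the orange grip out of the charging dock and hold it up to the inspection camera: its end face with the two brass terminals squarely facing the lens, that face centred in the view 15 cm in front of the lens, and the module upright in the camera's picture, so it leans back as the camera looks down. Leave the other modules and the things on the bench where they are and do not bump the camera. Finish while holding the module still there in the gripper; do not put it down or let go.

Things in the scene. Friction and masses are not known exactly. Their poses are not given: they have to be found in the camera images.
- module_orange: The module to show: black block 60 x 36 x 80 mm (x, y, z), 0.2 to 0.4 kg, orange band near the top; on top an orange upright grip rib, 40 mm long (x), 14 mm thick (y), up to 115 mm above the underside. Origin: centre of the underside. x points out of the end face with two brass 14 mm terminals, z up. It starts upright in one of the dock's sockets, terminals away from the robot.
- module_face (a point): Centre of the orange module's terminal end face, 30 mm along x and 40 mm along z from the module's origin; axes as the module.
- module_grip (a point): Middle of the orange rib's gripping zone, 102 mm above the centre of the module's underside; axes as the module. Pinch the rib across y (14 mm): with the TCP here the fingertips end 3 mm above the block.
- cam_lens (a point): Front centre of the lens of the camera: white box 70 x 46 x 44 mm with grey lens ring on a 0.4 m column 90 mm behind the lens, far left or right. Lens height (0.25 to 0.33 m), heading and downward tilt (0.1 to 0.4 rad) differ each time and stay put. It looks along -x of this frame (towards the robot, downwards); z is up in its picture. A module shown properly has the same axes as this frame.
- cam_focus (a point): The camera's point of focus, empty air 150 mm straight in front of the lens (at -150 mm on x of the lens frame, same axes). The centre of the terminal face belongs here.
- dock: Charging dock, fixed: base plate 100 x 230 x 10 mm, three black sockets side by side along y, 70 mm apart, the middle one at the centre. Sockets are 64 x 40 mm inside, walls up to 40 mm above the bench; modules stand 10 mm above the bench with 2 mm play. Origin: centre of the underside; x away from the robot, as the modules' terminals; z up.
- module_blue: Identical in shape to the orange module, but with a blue rib and band; it stands in another of the dock's sockets. Origin and axes as for the orange one. Must stay where it is.
- module_white: Identical in shape to the orange module, but with a white rib and band; it stands in another of the dock's sockets. Origin and axes as for the orange one. Must stay where it is.
- meter: Yellow handheld multimeter lying flat, 150 x 75 x 36 mm. Leave alone. Origin: centre of its underside.
- screwdriver: Red-handled screwdriver lying on the bench, about 200 mm long. Leave alone.
- fitting: Brass tee fitting standing on the bench, 32 mm across, 46 mm high. Leave alone. Origin: centre of its underside.
- jar: Clear jar with a white cap, 60 mm across, 80 mm high. Leave alone. Origin: centre of its underside.

How it is judged:
By the outcome, as a careful person would: the job done as asked, in the order asked, and still so for the second after the job is handed in, while the arm keeps its last pose, push and grip.
It also fails if it takes over 35 s, if anything falls off the work surface, if the arm or the gripper's body presses on something with over 40 N, if the wrist force passes 120 N, or if a joint passes its speed limit or range.

### The arm

A 7-joint arm with a two-finger parallel gripper is mounted at the origin on the work surface. World frame = base frame: x ahead of the robot, y to its left, z up, the work surface at z = 0. Lengths are in m, angles in rad, forces in N, time in s.
With the tool pointing down it reaches from about 0.4 to 0.875 m from the base axis. Payload 6.5 kg.
Tool frame: the origin (TCP) lies between the finger pads, 19 mm behind the fingertips; this is the grasp point; z points along the fingers, y is the line along which they close (so a half turn about z gives the same grasp; the last joint's range is limited). The gripper opens to 85 mm and grips with 20 to 120 N. Pads are 22 mm wide; open, the fingers measure 114 mm over their backs; the gripper's body (76 mm by 85 mm) begins 54 mm behind the grasp point. The pads swing forward as they close: fully open they stand 13 mm farther back than shut.
Start: joints at [-1.339, 0.536, -0.004, 1.538, 0.003, 1.067, -0.071], TCP at [0.191, 0.621, 0.25] pointing down, gripper open.
Joint ranges: [-2.7, 2.7], [-0.37, 2.16], [-1.27, 1.26], [0.24, 2.4], [-1.31, 4.45], [0.19, 1.91], [-2.76, 2.76]. Speed limits (rad/s): [2.39, 2.39, 3.14, 3.14, 3.14, 3.14, 3.14].

### API

Orientations are given as a unit quaternion [x, y, z, w].
In Python, from rig import manip gives the robot as it stands.
- The arm moves only by the tool drive_effector, called after ">>>" as a command line: name --argument value ..., lists and objects as JSON in quotes. Schema: {"type":"object","properties":{"rows":{"type":"array","items":{"type":"object","properties":{"aperture":{"type":"number"},"dx":{"type":"number"},"dy":{"type":"number"},"dz":{"type":"number"},"spin":{"type":"number"}},"additionalProperties":false,"required":["aperture"]},"minItems":1,"maxItems":8},"squeeze":{"type":"number"},"only":{"type":"string"},"quiet":{"type":"boolean"},"lines":{"type":"string"}},"required":["rows"],"additionalProperties":false}. rows is a list of rows, 1 to 8 of them, each an object with the fields aperture (the opening from 0.0 (shut) to 1.0 (fully open)), dx, dy, dz (the shift in m), spin (a turn about the tool's z in rad); a field left out counts as zero (the opening has to be given); each row shifts and turns the commanded pose from where the row before left it, along the tool's axes as they then stand; what a row does not reach is not made up. A row lasts 1/12 s, in which the tool goes at most 0.0417 m and 0.125 rad, less where a joint would pass 70% of its speed; a pose out of reach is approached as far as the arm can. The fingers move at their own pace and stop on an object; squeeze is the grip in N (left out, the last holds). Time passes only in rows, so rows that do not move let the fingers close. The tool returns the time, the measured TCP pose, the force, the opening and the grip force at its end. only (a regular expression) keeps the lines of the reply that match it, lines (a string "A,B") keeps lines A to B, and quiet returns only ok. Input that does not fit is refused with a message, and nothing moves.
- manip.get_state(): the state, without advancing time (a new reading comes with each control period).
- manip.read_camera(name): name is "side" or "top"; returns (picture, depth): 420x560x3 uint8, red, green, blue; 420x560 float32, m along the optical axis (not along the pixel's ray), 0 where there is no reading.
- manip.get_calibration(name): a dict with "fx", "fy", "cx", "cy" (pixels), "extrinsics" (4x4, takes a point from world to camera coordinates). Camera axes: x right, y up, looking along -z (the intrinsics and any distortion apply to the point x, -y, -z); pixel columns grow to the right and rows downward; lengths in m; the calibration is good to about 2 mm. A picture is of the moment at which its call begins. get_calibration takes no time and is no camera call.
- manip.close_job(): hands the job in; it is judged then, once.
The state is a dict: "time": time; "qpos": joint angles; "qvel": joint speeds; "effort": joint torques, N m; "ee_pos": TCP position; "tcp_rot": TCP orientation; "wrist_force": force on the tool from outside, world axes, zero at the start; "moment": the same for the moment, N m; "grip_width": opening from 0.0 (shut) to 1.0 (fully open); "grasp_force": force on a finger pad.
Only numpy, scipy, OpenCV 4.12 (cv2) and the standard library are available. Lean on these libraries where they do the work, as an engineer would, in place of code of your own. Each camera call takes 0.05 s, during which the arm holds its last target. There are 200 camera calls.

## Working session

There is one attempt and no reset: what is moved stays moved. The work goes in short steps, Python scripts to look and compute and a tool call to move; the robot and the scene stay as the last step left them, time stands still between calls to the robot, and variables do not carry over. Pictures are saved under pics/ and viewed, at most 10 in all, crops included, and the job is handed in when it is done.

```bash
ls; mkdir -p pics; python3 - <<'E'
from rig import manip
import cv2,numpy as np
for n in("side","top"):
    p,d=manip.read_camera(n); np.savez(f"pics/{n}0.npz",p=p,d=d); cv2.imwrite(f"pics/{n}0.png",p[:,:,::-1])
    c=manip.get_calibration(n); print(n,{k:(np.round(v,4).tolist() if hasattr(v,'shape') else v) for k,v in c.items()})
print(manip.get_state())
E
```

```text
pics
rig.py
side {'fx': 495.6581651585753, 'fy': 495.6581651585753, 'cx': 278.9371480051719, 'cy': 204.17736657701178, 'extrinsics': [[-0.8692, -0.4943, 0.0141, 0.4881], [0.3283, -0.5555, 0.764, -0.3023], [-0.3698, 0.6687, 0.6451, -1.2651], [0.0, 0.0, 0.0, 1.0]]}
top {'fx': 513.8209182373142, 'fy': 513.8209182373142, 'cx': 276.3911133616068, 'cy': 209.05988697881386, 'extrinsics': [[-0.0036, -1.0, 0.0071, 0.014], [0.9808, -0.0022, 0.1948, -0.5675], [-0.1948, 0.0077, 0.9808, -1.5921], [0.0, 0.0, 0.0, 1.0]]}
{'time': 0.1, 'qpos': array([-1.33912619,  0.53710448, -0.00446479,  1.53875368,  0.0025805 ,
        1.06731668, -0.0712148 ]), 'qvel': array([-0.00202635, -0.00272064,  0.00035275, -0.0035811 ,  0.0015462 ,
       -0.00217303, -0.00149581]), 'effort': array([ 2.21131369e-03, -5.84565318e+01,  1.05164006e+00, -2.59774375e+01,
        1.26512456e-02,  4.57242902e-03,  2.06651379e-06]), 'ee_pos': array([0.19059823, 0.62086518, 0.24919936]), 'tcp_rot': array([ 1.48350448e-01,  9.88934539e-01, -7.84790326e-04, -7.41736636e-05]), 'wrist_force': array([-0.1243541 ,  0.06656663, -0.09893882]), 'moment': array([ 0.00065529,  0.01722117, -0.01331301]), 'grasp_force': 0.0, 'grip_width': 1.0000623021785766}
```
View pics/side0.png

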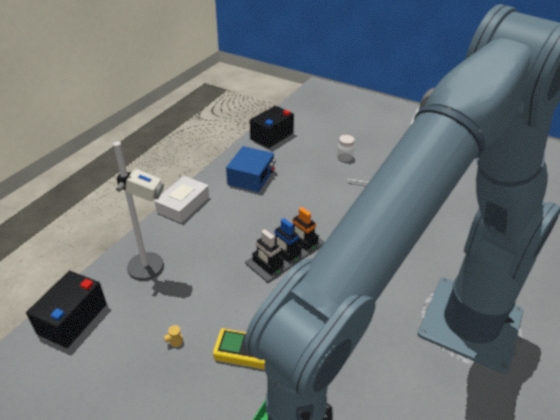

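View pics/top0.png

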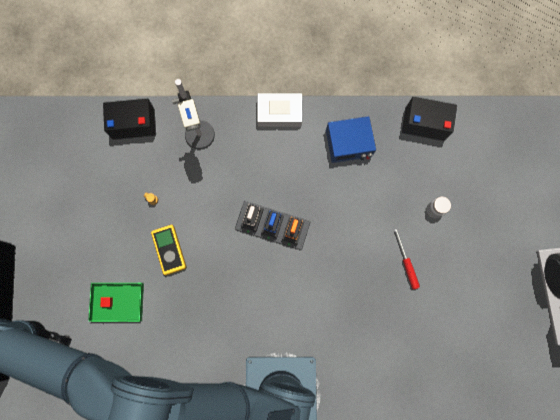

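Side view: camera box at about (145,184), its column running (118,145)-(145,268), and orange rib at (305,217). Top view: camera box at (188,112), orange module at (294,230), blue (272,222), white (251,213). Next I measure these and zoom in.

```bash
cat > h.py <<'E'
import numpy as np,cv2
from rig import manip
def cal(n):
    c=manip.get_calibration(n); E=np.array(c["extrinsics"]); return c,E
def ray(n,u,v):
    c,E=cal(n); d=np.stack([(np.asarray(u,float)-c["cx"])/c["fx"],-(np.asarray(v,float)-c["cy"])/c["fy"],-np.ones(np.shape(u))],-1)
    return -E[:3,:3].T@E[:3,3], d@E[:3,:3]      # origin, world dir with unit optical depth
def cloud(n,d):
    v,u=np.mgrid[:420,:560]; o,r=ray(n,u,v); P=o+r*d[...,None]; P[d<=0]=np.nan; return P
def plane(n,u,v,z):
    o,r=ray(n,u,v); return o+r*((z-o[2])/r[...,2])[...,None]
def proj(n,P):
    c,E=cal(n); q=np.asarray(P)@E[:3,:3].T+E[:3,3]; return np.stack([c["cx"]-c["fx"]*q[...,0]/q[...,2],c["cy"]+c["fy"]*q[...,1]/q[...,2]],-1)
def load(n,t): z=np.load(f"pics/{n}{t}.npz"); return z["p"],z["d"]
E
python3 - <<'E'
from h import *
for n in("side","top"):
    p,d=load(n,0); hsv=cv2.cvtColor(p,cv2.COLOR_RGB2HSV); P=cloud(n,d)
    print(n,"distort" , {k for k in cal(n)[0]})
    for nm,lo,hi in(("orange",(5,150,120),(18,255,255)),("blue",(105,130,60),(125,255,255))):
        m=cv2.inRange(hsv,lo,hi); k,l,s,c=cv2.connectedComponentsWithStats(m)
        for i in range(1,k):
            if s[i,4]>25:
                q=P[l==i]; q=q[~np.isnan(q[:,0])]
                if len(q): print(nm,s[i].tolist(),c[i].round(1),np.median(q,0).round(3),"z95",np.percentile(q[:,2],[5,95]).round(3))
a=load("side",0)[0][135:285,70:220]; b=load("top",0)[0][70:170,140:240]; c=load("top",0)[0][190:260,220:320]; 
r=lambda x,w,h:cv2.resize(x,(w,h),interpolation=cv2.INTER_NEAREST)
im=np.vstack([np.hstack([r(a[20:95,30:130],400,300),r(b,400,300)]),np.hstack([r(c,400,300),r(load("side",0)[0][200:275,240:340],400,300)])])
cv2.imwrite("pics/crop0.png",im[:,:,::-1])
E
```

```text
side distort {'fx', 'extrinsics', 'cy', 'fy', 'cx'}
orange [299, 208, 11, 15, 117] [304.2 215. ] [ 0.501 -0.035  0.117] z95 [0.097 0.127]
orange [293, 220, 22, 12, 47] [304.  226.7] [ 0.487 -0.025  0.08 ] z95 [0.075 0.085]
blue [216, 0, 344, 102, 20416] [363.   36.8] [ 1.156 -2.314 -0.293] z95 [-0.6    0.054]
blue [549, 101, 11, 37, 260] [555.3 122.5] [-0.132 -2.314 -0.56 ] z95 [-0.645 -0.455]
blue [265, 119, 9, 7, 50] [268.7 121.9] [ 0.861 -0.447  0.094] z95 [0.087 0.102]
blue [227, 147, 46, 45, 1407] [248.6 168.4] [ 0.796 -0.194  0.072] z95 [0.014 0.078]
blue [280, 219, 14, 17, 146] [286.7 226.8] [0.521 0.031 0.113] z95 [0.093 0.127]
blue [275, 230, 24, 14, 98] [286.5 237.9] [0.511 0.042 0.081] z95 [0.072 0.088]
blue [50, 308, 14, 12, 115] [ 57.1 313.7] [0.844 0.546 0.098] z95 [0.088 0.101]
top distort {'fx', 'extrinsics', 'cy', 'fy', 'cx'}
orange [290, 219, 8, 14, 59] [293.8 225.8] [ 0.501 -0.04   0.125] z95 [0.088 0.129]
blue [186, 108, 5, 10, 29] [187.9 112.9] [0.787 0.259 0.324] z95 [0.319 0.331]
blue [413, 115, 8, 8, 46] [416.6 118.5] [ 0.858 -0.443  0.099] z95 [0.085 0.103]
blue [328, 117, 48, 41, 1480] [351.3 136.6] [ 0.805 -0.233  0.074] z95 [0.067 0.08 ]
blue [107, 120, 7, 8, 50] [110.  123.1] [0.842 0.549 0.098] z95 [0.087 0.104]
blue [269, 212, 7, 14, 63] [272. 219.] [0.523 0.026 0.123] z95 [0.091 0.13 ]
```

View pics/crop0.png

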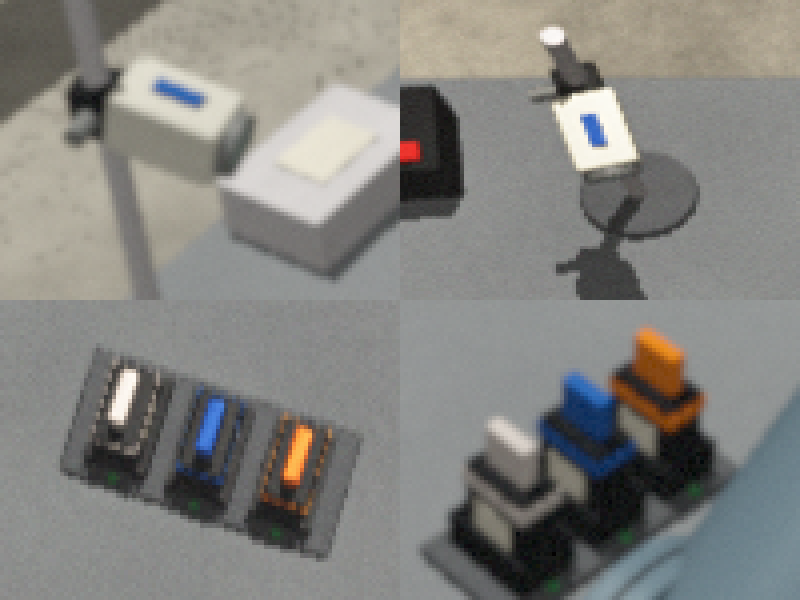

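The crop shows the camera box side-on and from above with its blue label, the lens ring at its robot-side end, and the three ribs tilted about 15° in the dock. Next I average frames and fit the box.

```bash
python3 - <<'E'
from h import *
for n,(r0,r1,c0,c1) in {"side":(160,205,115,170),"top":(85,140,165,205)}.items():
    A=[manip.read_camera(n) for _ in range(10)]
    p=np.mean([a[0] for a in A],0).astype(np.uint8); D=np.array([a[1] for a in A]); D[D<=0]=np.nan
    d=np.nan_to_num(np.nanmedian(D,0)); print(n,"depth noise",np.nanmedian(np.nanstd(D,0)))
    np.savez(f"pics/{n}1.npz",p=p,d=d)
    P=cloud(n,d); hsv=cv2.cvtColor(p,cv2.COLOR_RGB2HSV)
    k=P[r0:r1,c0:c1]; m=(k[...,2]>0.2)
    np.set_printoptions(linewidth=250)
    print((np.where(m,k[...,2],0)[::3,::3]*1000).astype(int))
    print(p[r0:r1,c0:c1].mean(2)[::3,::3].astype(int))
a=load("side",1)[0][160:205,115:175]; b=load("top",1)[0][85:135,165:205]
r=lambda x,w,h:cv2.resize(x,(w,h),interpolation=cv2.INTER_CUBIC)
im=np.hstack([r(a,480,360),np.zeros((360,16,3),np.uint8),r(b,288,360)])
cv2.imwrite("pics/crop1.png",im[:,:,::-1])
E
```

```text
side depth noise 0.0027112637
[[  0 372 372   0   0   0   0   0   0   0   0   0   0   0   0   0   0   0   0]
 [  0 363 364 359   0   0   0   0   0   0   0   0   0   0   0   0   0   0   0]
 [  0 354 357 352   0   0   0   0   0   0   0   0   0   0   0   0   0   0   0]
 [  0   0 348 345   0   0   0   0   0   0   0   0   0   0   0   0   0   0   0]
 [  0   0 338 336 325 324 331 330 328 326   0   0   0   0   0   0   0   0   0]
 [  0 324 328 328 324 331 330 328 329 325 324 322   0   0   0   0   0   0   0]
 [  0 323 324 325 330 330 330 327 327 326 325 323 319 318 316   0   0   0   0]
 [  0 316 318 318 326 327 327 326 325 323 321 322 318 316 315 311   0   0   0]
 [  0 307 312 309 317 318 321 322 322 321 320 318 317 314 312 310   0   0   0]
 [  0 313 309 299 307 309 311 313 315 315 317 317 315 313 309 307   0   0   0]
 [  0 306 304 290 299 300 302 303 306 307 308 310 312 308 306 295   0   0   0]
 [  0   0   0   0 275 290 292 295 297 298 300 301 302 301 299 282   0   0   0]
 [  0   0   0   0 266 264   0 283 286 287 289 291 292 292 288   0   0   0   0]
 [  0   0   0   0 255 254   0   0   0   0 2
[... 2988 characters left out ...]
7 138 137 136 135 213 241 145 122 245 246 132 136 134]
 [139 137 135 136 136 144 241 236 120 245 244 131 134 134]
 [140 138 138 138 136 130 240 242 131 234 243 183 136 134]
 [140 138 135 137 135 131 231 241 242 241 241 234 102 109]
 [141 138 139 139 135 137 174 242 238 217 153  80 101 101]
 [139 140 138 138 136 133 132  89 111 143 109  74 103 105]
 [140 140 140 136 135 134 137  77  75  90  92  86 101 102]
 [142 139 138 139 136 134 134  97 100 101 102  87  92 101]
 [140 139 139 138 134 133 134  95  99 100  93  53  99 103]
 [140 139 137 137 135 134 132  83  96 101  50  48 104 105]]<stdin>:5: RuntimeWarning: All-NaN slice encountered
  var = nanvar(a, axis=axis, dtype=dtype, out=out, ddof=ddof,
```

View pics/crop1.png

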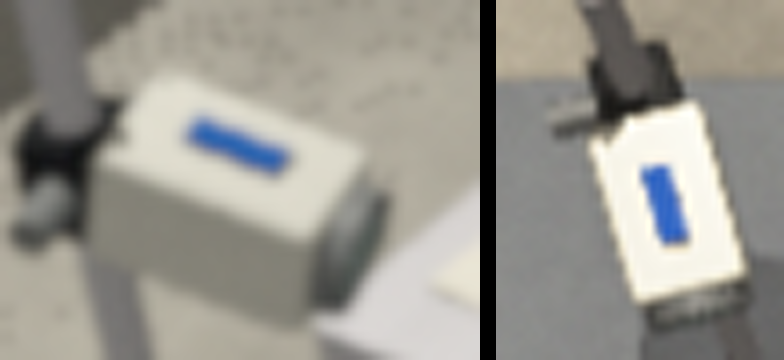

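Left (side): box top-face corners near (170,75), (365,150), (310,240), (100,145), lens ring at (355,240). Right (top): top face spans (590,145)-(745,275), with the ring below it at (700,300). Fitting the planes now.

```bash
cat > fit.py <<'E'
from h import *
def pf(q):
    for _ in range(4):
        c=q.mean(0); n=np.linalg.svd(q-c)[2][2]; r=(q-c)@n; q=q[abs(r)<2.5*max(r.std(),.0005)]
    return c,n,r.std(),len(q)
R={}
W={"side":(160,205,115,170),"top":(85,140,165,205)}
C={n:cloud(n,load(n,1)[1]) for n in W}
for n,(r0,r1,c0,c1) in W.items():
    p,d=load(n,1); w=np.zeros(d.shape,bool); w[r0:r1,c0:c1]=1
    hsv=cv2.cvtColor(p,cv2.COLOR_RGB2HSV); g=p.mean(2)
    blue=(hsv[...,0]>100)&(hsv[...,0]<130)&(hsv[...,1]>120)
    obj=w&(C[n][...,2]>.27)
    t=(obj&((g>(195 if n=="side" else 225))|blue)).astype(np.uint8)
    k,l,s,_=cv2.connectedComponentsWithStats(t); i=1+np.argmax(s[1:,4]); t=l==i
    R[n]=t; e=cv2.erode(t.astype(np.uint8),np.ones((3,3)))>0
    c,nn,sd,N=pf(C[n][e]); nn*=np.sign(nn[2]); print(n,"top",c.round(4),nn.round(3),sd.round(4),N,"tilt",np.arccos(nn[2]).round(3),"heading of fwd",np.arctan2(nn[1],nn[0]).round(3))
    if n=="side":
        s_=obj&(g>118)&(g<132)&~t&~blue; s_[:,:128]=0; s_[:,153:]=0; s_=cv2.erode(s_.astype(np.uint8),np.ones((3,3)))>0
        c2,n2,sd,N=pf(C[n][s_]); print("wall",c2.round(4),n2.round(3),sd.round(4),N,"heading",np.arctan2(n2[1],n2[0]).round(3))
q=np.vstack([C[n][cv2.erode(R[n].astype(np.uint8),np.ones((3,3)))>0] for n in W]); c,nn,sd,N=pf(q); nn*=np.sign(nn[2]); print("both",c.round(4),nn.round(3),sd.round(4))
for n in W:
    cn=max(cv2.findContours(R[n].astype(np.uint8),0,1)[0],key=cv2.contourArea)
    h=cv2.approxPolyDP(cv2.convexHull(cn),3.0,True)[:,0]
    o,r=ray(n,h[:,0],h[:,1]); X=o+r*(((c-o)@nn)/(r@nn))[:,None]
    print(n,h.tolist(),"\n",X.round(4)); m=cv2.minAreaRect(((o:=ray(n,cn[:,0,0],cn[:,0,1]))[0]+o[1]*(((c-o[0])@nn)/(o[1]@nn))[:,None])[:,:2].astype(np.float32)*1000); print("rect",m)
# column
P=C["side"]; g=np.mgrid[:420,:560]; 
for n in W:
    P=C[n]; k=(np.hypot(P[...,0]-.84,P[...,1]-.28)<.06)
    for a,b in((.03,.1),(.1,.17),(.17,.24),(.345,.395),(.395,.41)):
        q=P[k&(P[...,2]>a)&(P[...,2]<b)]; print(n,a,len(q),np.median(q,0).round(4) if len(q) else "")
E
python3 fit.py
```

```text
side top [0.7875 0.26   0.3229] [-0.264 -0.076  0.961] 0.0006 100 tilt 0.279 heading of fwd -2.86
wall [0.7863 0.2807 0.3028] [-0.271  0.963 -0.003] 0.0005 159 heading 1.845
top top [0.7882 0.257  0.3232] [-0.259 -0.062  0.964] 0.0011 158 tilt 0.27 heading of fwd -2.906
both [0.788  0.2581 0.3231] [-0.262 -0.067  0.963] 0.0009
side [[130, 179], [134, 170], [159, 179], [152, 188]] 
 [[0.8087 0.2817 0.3303]
 [0.8231 0.2517 0.3322]
 [0.7653 0.2328 0.3152]
 [0.7566 0.2682 0.3153]]
rect ((789.4410400390625, 257.86572265625), (62.098876953125, 40.27259826660156), 15.994251251220703)
top [[192, 100], [198, 122], [184, 125], [179, 105]] 
 [[0.8216 0.2475 0.3315]
 [0.7637 0.2318 0.3146]
 [0.7548 0.2704 0.3149]
 [0.8075 0.2833 0.3301]]
rect ((787.9769897460938, 258.3027648925781), (61.99999237060547, 41.4175910949707), 15.189764976501465)
side 0.03 115 [0.8345 0.2768 0.0666]
side 0.1 124 [0.8343 0.2771 0.1359]
side 0.17 139 [0.8342 0.2773 0.2067]
side 0.345 130 [0.8341 0.2769 0.3701]
side 0.395 43 [0.8343 0.2774 0.4026]
top 0.03 28 [0.8292 0.27   0.0559]
top 0.1 0 
top 0.17 0 
top 0.345 50 [0.83   0.2699 0.3729]
top 0.395 15 [0.8303 0.2693 0.4028]
```

```bash
cat > lens.py <<'E'
from h import *
psi,t=.270,.274
X=np.array([np.cos(t)*np.cos(psi),np.cos(t)*np.sin(psi),np.sin(t)]); Y=np.array([-np.sin(psi),np.cos(psi),0]); Z=np.cross(X,Y)
RL=np.stack([X,Y,Z],1); box=np.array([.7887,.2581,.3232])-.022*Z
E
python3 - <<'E'
from lens import *
np.set_printoptions(linewidth=200)
for n in("side","top"):
    p,d=load(n,1); L=(cloud(n,d)-box)@RL
    m=(L[...,0]>-.06)&(L[...,0]<-.03)&(abs(L[...,1])<.035)&(abs(L[...,2])<.035)
    g=p.mean(2); v,u=np.nonzero(m)
    for a,b,l,k in sorted(zip(u,v,(L[m]*1000).round(1).tolist(),g[m].astype(int)),key=lambda q:q[2][0])[:45]: print(n,a,b,l,k)
    for nm in((-.035,0,0),): pass
    for s in (6,8,10,12): print(s,proj(n,box+RL@np.array([-.035-s/1000,0,0])).round(1), proj(n,box+RL@np.array([-.035-s/1000,0,.018])).round(1))
E
```

```text
side 160 189 [-42.9, 0.7, 10.9] 92
side 161 187 [-42.7, -5.1, 12.6] 93
side 161 190 [-42.7, -8.8, -0.6] 89
side 158 192 [-42.7, 10.9, 9.3] 94
side 159 192 [-42.7, 3.8, 3.3] 88
side 158 194 [-42.7, 8.8, 0.8] 80
side 158 195 [-42.7, 7.5, -3.7] 81
side 159 195 [-42.7, 0.2, -10.1] 109
side 162 187 [-42.6, -12.7, 6.2] 93
side 162 188 [-42.6, -13.9, 1.9] 96
side 161 189 [-42.6, -7.8, 3.6] 86
side 160 190 [-42.6, -1.5, 5.5] 87
side 161 191 [-42.6, -10.3, -5.4] 100
side 160 192 [-42.6, -3.9, -3.4] 90
side 159 193 [-42.6, 2.3, -1.4] 86
side 160 194 [-42.6, -6.5, -12.4] 129
side 157 196 [-42.6, 13.4, -2.1] 73
side 158 197 [-42.6, 5.0, -12.8] 111
side 161 188 [-42.5, -6.7, 7.8] 88
side 159 191 [-42.5, 4.2, 6.9] 89
side 158 193 [-42.5, 9.2, 4.4] 84
side 159 194 [-42.5, 0.8, -6.2] 92
side 158 196 [-42.5, 5.7, -8.8] 87
side 160 188 [-42.4, 0.2, 13.6] 103
side 162 189 [-42.4, -15.9, -3.4] 103
side 159 190 [-42.4, 5.3, 11.2] 96
side 160 193 [-42.4, -5.8, -8.5] 103
side 158 198 [-42.4, 3.2, -17.9] 147
side 161 185 [-42.3, -3.8, 20.1] 110
side 160 187 [-42.3, 1.1, 17.6] 116
side 160 191 [-42.3, -3.7, 
[... 1640 characters left out ...]
 15.3] 86
top 194 127 [-42.7, -4.3, 21.3] 128
top 190 128 [-42.7, 7.1, 21.8] 105
top 187 129 [-42.6, 16.3, 15.4] 80
top 199 126 [-42.4, -17.9, 10.6] 82
top 193 127 [-42.2, -1.7, 22.8] 129
top 198 126 [-42.0, -15.4, 13.3] 90
top 189 128 [-41.7, 10.0, 18.9] 108
top 197 126 [-41.6, -12.8, 16.3] 105
top 192 127 [-41.3, 1.1, 20.9] 143
top 186 129 [-41.3, 19.3, 9.8] 70
top 196 126 [-41.0, -10.1, 16.6] 115
top 188 128 [-40.8, 12.7, 17.1] 102
top 191 127 [-40.7, 3.7, 21.5] 131
top 195 126 [-40.6, -7.6, 19.8] 124
top 194 126 [-40.1, -5.0, 21.3] 136
top 190 127 [-39.8, 6.5, 20.0] 119
6 [193.  127.5] [192.4 126.9]
8 [193.2 128.2] [192.6 127.6]
10 [193.3 128.9] [192.8 128.3]
12 [193.5 129.5] [193. 129.]
```

```bash
python3 - <<'E'
from lens import *
lens=box+RL@[-.0435,0,0]; foc=lens-.15*X; org=foc-RL@[.03,0,.04]; grip=org+RL@[0,0,.102]
print("lens",lens.round(4),"focus",foc.round(4),"org",org.round(4),"grip",grip.round(4))
cs={}
for n in("top","side"):
    p,d=load(n,1); hsv=cv2.cvtColor(p,cv2.COLOR_RGB2HSV); P=cloud(n,d); w=np.zeros(d.shape,bool); w[195:255,225:335]=1
    for nm,lo,hi in(("orange",(5,150,120),(20,255,255)),("blue",(105,130,60),(125,255,255)),("white",(0,0,170),(180,70,255))):
        m=cv2.inRange(hsv,lo,hi)>0
        q=P[m&w&(P[...,2]>.117)&(P[...,2]<.135)]
        if n=="top":
            v,u=np.nonzero(m&w&(P[...,2]>.117)); q2=plane(n,u,v,.125); r=cv2.minAreaRect((q2[:,:2]*1000).astype(np.float32)); print(nm,"rect",np.round(r[0],1),np.round(r[1],1),round(r[2],1))
        print(n,nm,len(q),q.mean(0).round(4),np.median(q[:,2]).round(4)); cs[n,nm]=q.mean(0)
    v=cs[n,"white"]-cs[n,"orange"]; print("yaw",np.arctan2(-v[0],v[1]),"len",np.linalg.norm(v[:2]))
E
```

```text
lens [0.7541 0.2485 0.2903] focus [0.6149 0.21   0.2497] org [0.5975 0.2052 0.203 ] grip [0.5709 0.1978 0.3012]
orange rect [501.  -40.6] [13.5 39.1] 71.3
top orange 58 [ 0.5013 -0.0408  0.1238] 0.1238
blue rect [522.1  25.7] [13.6 40.2] 71.8
top blue 59 [0.5222 0.0261 0.1238] 0.1239
white rect [544.5  92.9] [11.7 37.5] 72.2
top white 50 [0.5443 0.0931 0.1242] 0.1243
yaw -0.3111500561090798 len 0.1407175683759775
side orange 57 [ 0.5026 -0.038   0.1229] 0.1236
side blue 63 [0.5236 0.0287 0.1229] 0.1237
side white 44 [0.5471 0.0928 0.1244] 0.1243
yaw -0.32815845652732617 len 0.1382200589754406
```

>>> drive_effector --rows '[{"aperture":0.5, "dx":-0.0273, "dy":-0.03, "spin":0.017}, {"aperture":0.5, "dx":-0.0273, "dy":-0.03}, {"aperture":0.5, "dx":-0.0273, "dy":-0.03}, {"aperture":0.5, "dx":-0.0273, "dy":-0.03}, {"aperture":0.5, "dx":-0.0273, "dy":-0.03}, {"aperture":0.5, "dx":-0.0273, "dy":-0.03}, {"aperture":0.5, "dx":-0.0273, "dy":-0.03}, {"aperture":0.5, "dx":-0.0273, "dy":-0.03}]' --squeeze 25

```text
time: 1.77
ee_pos: [0.3252, 0.3241, 0.2503]
tcp_rot: [0.157, 0.988, 0.0, 0.0]
wrist_force: [1.4, 1.8, -0.3]
grip_width: 0.5
grasp_force: 0.0
```

>>> drive_effector --rows '[{"aperture":0.5, "dx":-0.0273, "dy":-0.03}, {"aperture":0.5, "dx":-0.0273, "dy":-0.03}, {"aperture":0.5, "dx":-0.0273, "dy":-0.03}, {"aperture":0.5, "dx":-0.0273, "dy":-0.03}, {"aperture":0.5, "dx":-0.0273, "dy":-0.03}, {"aperture":0.5, "dx":-0.0273, "dy":-0.03}, {"aperture":0.5, "dx":-0.0273, "dy":-0.03}, {"aperture":0.5, "dx":-0.0273, "dy":-0.03}]'

```text
time: 2.43
ee_pos: [0.4587, 0.0281, 0.2504]
tcp_rot: [0.157, 0.988, 0.0, 0.0]
wrist_force: [1.5, 0.1, -0.1]
grip_width: 0.503
grasp_force: 0.0
```

>>> drive_effector --rows '[{"aperture":0.5, "dx":-0.0273, "dy":-0.03}, {"aperture":0.5, "dx":-0.0273, "dy":-0.03}, {"aperture":0.5}, {"aperture":0.5}]'

```text
time: 2.77
ee_pos: [0.4919, -0.0464, 0.2501]
tcp_rot: [0.159, 0.987, -0.0, 0.0]
wrist_force: [-0.4, -0.0, -0.0]
grip_width: 0.501
grasp_force: 0.0
```

>>> drive_effector --rows '[{"aperture":0.5, "dx":-0.007, "dy":0.0088, "dz":0.03, "spin":-0.004}, {"aperture":0.5, "dz":0.035}, {"aperture":0.5, "dz":0.035}, {"aperture":0.5}]'

```text
time: 3.1
ee_pos: [0.4962, -0.0356, 0.1448]
tcp_rot: [0.153, 0.988, -0.001, -0.005]
wrist_force: [-1.1, -0.5, -0.5]
grip_width: 0.501
grasp_force: 0.0
```

>>> drive_effector --rows '[{"aperture":0.5, "dz":0.02}, {"aperture":0.5, "dz":0.018}, {"aperture":0.5}, {"aperture":0.5}]'

```text
time: 3.43
ee_pos: [0.5008, -0.0369, 0.113]
tcp_rot: [0.154, 0.988, 0.0, -0.0]
wrist_force: [-0.2, 0.8, 0.7]
grip_width: 0.498
grasp_force: 0.0
```

```bash
python3 - <<'E'
from h import *
p,d=manip.read_camera("side"); q,_=manip.read_camera("top")
r=lambda x:cv2.resize(x,(400,300),interpolation=cv2.INTER_CUBIC)
cv2.imwrite("pics/pre.png",np.hstack([r(p[190:280,240:360]),r(q[180:270,230:350])])[:,:,::-1])
E
```

```text
(no output)
```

View pics/pre.png

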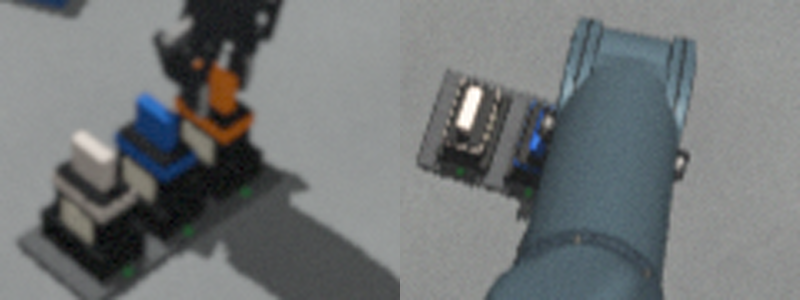

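Left: gripper fingers straddle the orange rib at (222,90), clear of blue at (155,118); right: the arm hides orange in the top view. Shift 3 mm and close.

>>> drive_effector --rows '[{"aperture":0.5, "dx":-0.0015, "dy":-0.003, "dz":0.001, "spin":0.006}, {"aperture":0.5}, {"aperture":0}, {"aperture":0}, {"aperture":0}, {"aperture":0}, {"aperture":0}, {"aperture":0}]' --squeeze 25

```text
time: 4.2
ee_pos: [0.5016, -0.0409, 0.1114]
tcp_rot: [0.158, 0.987, 0.0, 0.0]
wrist_force: [-1.9, -0.1, 5.5]
grip_width: 0.158
grasp_force: 28.2
```

>>> drive_effector --rows '[{"aperture":0, "dz":-0.012}, {"aperture":0, "dz":-0.012}, {"aperture":0}, {"aperture":0}]'

```text
time: 4.53
ee_pos: [0.5014, -0.0409, 0.1349]
tcp_rot: [0.158, 0.988, 0.0, 0.0]
wrist_force: [-1.0, -0.8, -2.9]
grip_width: 0.161
grasp_force: 27.1
```

>>> drive_effector --rows '[{"aperture":0, "dx":0.006}, {"aperture":0, "dx":0.006}, {"aperture":0, "dx":0.006}, {"aperture":0}]'

```text
time: 4.87
ee_pos: [0.4833, -0.0351, 0.1349]
tcp_rot: [0.158, 0.988, 0.0, -0.0]
wrist_force: [2.2, -0.5, -1.9]
grip_width: 0.161
grasp_force: 27.2
```

```bash
python3 - <<'E'
from h import *
A=[manip.read_camera("side") for _ in range(4)]
p=np.mean([a[0] for a in A],0).astype(np.uint8); np.savez("pics/side2.npz",p=p,d=np.median([a[1] for a in A],0))
cv2.imwrite("pics/lift.png",cv2.resize(p[185:275,250:370],(720,540),interpolation=cv2.INTER_CUBIC)[:,:,::-1])
E
```

```text
(no output)
```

View pics/lift.png

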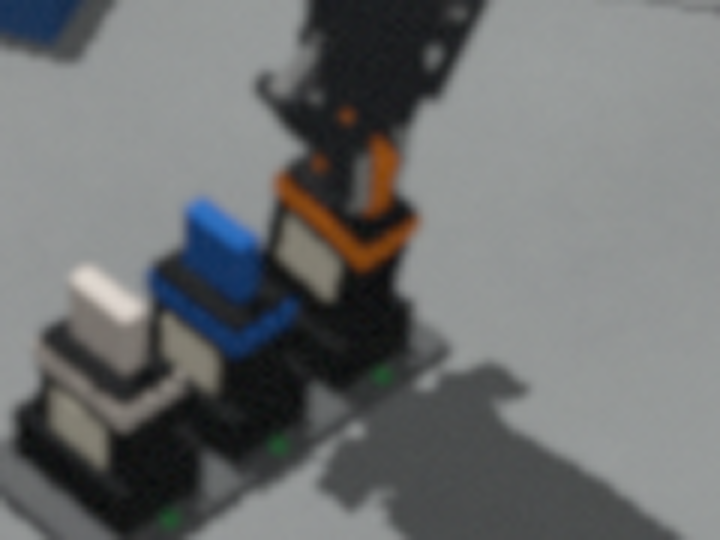

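The module is lifted and pivoting in the pads: its orange band (345,225) now slopes relative to the blue one, and the rear edge rests on the socket wall. I'll continue the pull, then lift clear.

>>> drive_effector --rows '[{"aperture":0, "dx":0.006}, {"aperture":0, "dx":0.0065}, {"aperture":0}, {"aperture":0}]'

```text
time: 5.4
ee_pos: [0.4716, -0.0313, 0.135]
tcp_rot: [0.158, 0.988, 0.0, -0.0]
wrist_force: [1.4, -0.2, -0.2]
grip_width: 0.162
grasp_force: 27.6
```

>>> drive_effector --rows '[{"aperture":0}, {"aperture":0, "dz":-0.01}, {"aperture":0, "dz":-0.03}, {"aperture":0, "dz":-0.04}, {"aperture":0, "dz":-0.04}, {"aperture":0, "dz":-0.04}, {"aperture":0}, {"aperture":0}]' --squeeze 70

```text
time: 6.07
ee_pos: [0.4727, -0.0314, 0.297]
tcp_rot: [0.158, 0.987, 0.001, 0.001]
wrist_force: [-1.0, 0.3, -1.7]
grip_width: 0.15
grasp_force: 71.6
```

>>> drive_effector --rows '[{"aperture":0, "dx":-0.002, "dy":0.03}, {"aperture":0, "dx":-0.003, "dy":0.035}, {"aperture":0, "dx":-0.003, "dy":0.037}, {"aperture":0, "dx":-0.003, "dy":0.037}, {"aperture":0, "dx":-0.003, "dy":0.037}, {"aperture":0, "dx":-0.004, "dy":0.035}, {"aperture":0, "dx":-0.003, "dy":0.03, "dz":-0.004}, {"aperture":0}]'

```text
time: 6.73
ee_pos: [0.5666, 0.1986, 0.2965]
tcp_rot: [0.154, 0.988, 0.001, -0.002]
wrist_force: [0.2, 1.1, -2.3]
grip_width: 0.152
grasp_force: 71.6
```

>>> drive_effector --rows '[{"aperture":0, "spin":-0.11}, {"aperture":0, "spin":-0.12}, {"aperture":0, "spin":-0.12}, {"aperture":0, "spin":-0.12}, {"aperture":0, "spin":-0.11}, {"aperture":0}, {"aperture":0}, {"aperture":0}]'

```text
time: 7.4
ee_pos: [0.5666, 0.1905, 0.2978]
tcp_rot: [-0.13, 0.992, -0.0, -0.001]
wrist_force: [1.0, -0.6, -1.6]
grip_width: 0.148
grasp_force: 71.5
```

```bash
python3 - <<'E'
from h import *
for n in("side","top"):
    A=[manip.read_camera(n) for _ in range(6)]
    p=np.mean([a[0] for a in A],0).astype(np.uint8); np.savez(f"pics/{n}3.npz",p=p,d=np.median([a[1] for a in A],0))
p,q=load("side",3)[0],load("top",3)[0]
u=proj("side",np.array([.59,.2,.25])).astype(int); v=proj("top",np.array([.59,.2,.25])).astype(int); print(u,v)
r=lambda x,c:cv2.resize(x[c[1]-45:c[1]+45,c[0]-30:c[0]+30],(400,600),interpolation=cv2.INTER_CUBIC)
cv2.imwrite("pics/hold.png",np.hstack([r(p,u),r(q,v)])[:,:,::-1])
E
```

```text
[228 216] [210 188]
```

View pics/hold.png

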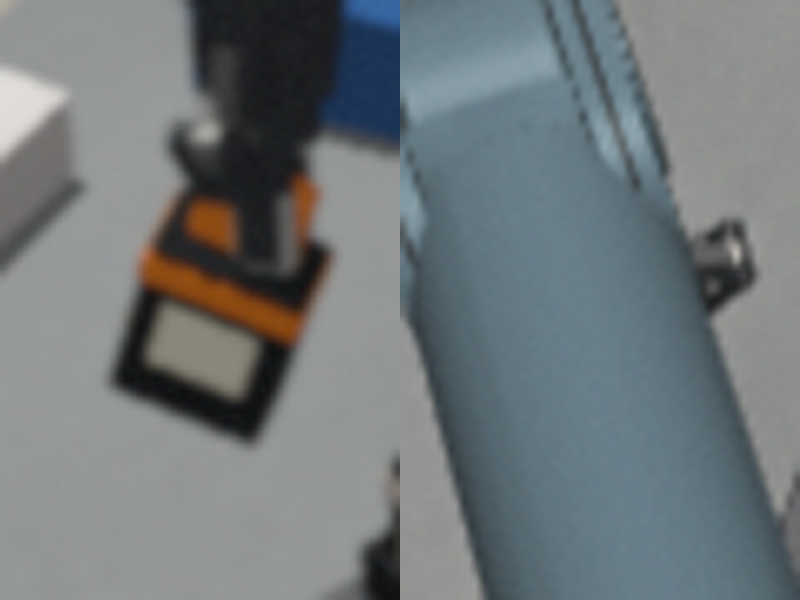

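Left: the module leans as wanted, its +y side shown with label at (205,350), terminal side left, bottom corners (113,382) and (250,442). Right: the arm hides it from the top. Now I measure its pose from the side face.

```bash
cat > meas.py <<'E'
from lens import *
import sys
from scipy.spatial.transform import Rotation as Ro
def pf(q):
    for _ in range(5):
        c=q.mean(0); n=np.linalg.svd(q-c)[2][2]; r=(q-c)@n; q=q[abs(r)<2.5*max(r.std(),.0005)]
    return c,n*np.sign(n[1]),r.std(),len(q)
tag=sys.argv[1]; p,d=load("side",tag); P=cloud("side",d); st=manip.get_state(); T=st["ee_pos"]; Rt=Ro.from_quat(st["tcp_rot"]).as_matrix()
print("tcp",T.round(4),"tool y",Rt[:,1].round(3),"yaw",np.arctan2(-Rt[0,1],Rt[1,1]).round(4))
near=(np.linalg.norm(P-(T-[0,0,.06]),axis=-1)<.1)&(P[...,2]<T[2]-.015)
hsv=cv2.cvtColor(p,cv2.COLOR_RGB2HSV)
lab=near&(p.mean(2)>110)&(hsv[...,1]<90); k,l,s,_=cv2.connectedComponentsWithStats(lab.astype(np.uint8)); lab=l==1+np.argmax(s[1:,4])
c,n,sd,N=pf(P[cv2.erode(lab.astype(np.uint8),np.ones((3,3)))>0])
face=near&(abs((P-c)@n)<.004); c,n,sd,N=pf(P[cv2.erode(face.astype(np.uint8),np.ones((3,3)))>0])
print("face plane",c.round(4),n.round(3),sd.round(4),N,"yaw",np.arctan2(-n[0],n[1]).round(3),"expected off",((c-T)@n).round(4))
y=Rt[:,1]*np.sign(Rt[1,1]); y[2]=0; y/=np.linalg.norm(y); h=np.array([y[1],-y[0],0]); z=np.array([0,0,1.])
def rect(m,nm):
    v,u=np.nonzero(m); o,r=ray("side",u,v); Q=o+r*(((c-o)@n)/(r@n))[:,None]   # cast onto the face plane
    ab=(np.stack([(Q-T)@h,(Q-T)@z],1)*1000).astype(np.float32); r=cv2.minAreaRect(ab); print(nm,np.round(r[0],1),np.round(r[1],1),round(r[2],2),len(u))
    return np.array(r[0])/1000
rect(lab,"label"); f=face.astype(np.uint8); f=cv2.morphologyEx(f,cv2.MORPH_OPEN,np.ones((3,3))); k,l,s,_=cv2.connectedComponentsWithStats(f); f=l==1+np.argmax(s[1:,4]); r0=rect(f,"face")
E
python3 meas.py 3
```

```text
tcp [0.5674 0.1909 0.2991] tool y [-0.26   0.966  0.   ] yaw 0.2631
face plane [0.5838 0.2142 0.2432] [-0.257  0.966 -0.008] 0.0008 461 yaw 0.26 expected off 0.0187
label [ 21.8 -57.8] [33.1 27.9] 17.09 112
face [ 21.9 -56.3] [61.7 81.8] 15.51 579
```

>>> drive_effector --rows '[{"aperture":0, "dy":0.0058, "dz":0.0012, "spin":-0.007}, {"aperture":0}, {"aperture":0}, {"aperture":0}, {"aperture":0}, {"aperture":0}]'

```text
time: 8.5
ee_pos: [0.5659, 0.1964, 0.2978]
tcp_rot: [-0.135, 0.991, -0.0, 0.0]
wrist_force: [-0.5, 0.2, -2.6]
grip_width: 0.15
grasp_force: 71.5
```

```bash
cat >> meas.py <<'E'
cn=max(cv2.findContours(f.astype(np.uint8),0,cv2.CHAIN_APPROX_NONE)[0],key=cv2.contourArea)[:,0]
o,r=ray("side",cn[:,0],cn[:,1]); Q=o+r*(((c-o)@n)/(r@n))[:,None]; ab=np.stack([(Q-T)@h,(Q-T)@z],1)*1000-r0*1000
th=np.deg2rad(16); L=ab@np.array([[np.cos(th),-np.sin(th)],[np.sin(th),np.cos(th)]])
for nm,i,s in(("front",0,1),("rear",0,-1),("bottom",1,-1)):
    m=(s*L[:,i]>(24 if i==0 else 34))&(abs(L[:,1-i])<(25 if i else 32)); vx,vy,*_=cv2.fitLine(L[m].astype(np.float32),cv2.DIST_HUBER,0,.01,.01)[:,0]
    print(nm,m.sum(),"angle",round(16+np.degrees(np.arctan2(vy,vx) if i else np.arctan2(-vx,vy) if vy>0 else np.arctan2(vx,-vy)),2),"pos",np.median(L[m][:,i]).round(1))
print("face centre error in lens frame mm",((T+h*r0[0]+z*r0[1]+.03*X-(box+RL@[-.1935,0,0]))@RL*1000).round(1))
E
python3 - <<'E'
from h import *
A=[manip.read_camera("side") for _ in range(10)]
p=np.mean([a[0] for a in A],0).astype(np.uint8); np.savez("pics/side4.npz",p=p,d=np.median([a[1] for a in A],0))
E
python3 meas.py 4
```

```text
tcp [0.5658 0.1965 0.2978] tool y [-0.267  0.964  0.   ] yaw 0.2702
face plane [0.5825 0.2201 0.2427] [-0.264  0.964 -0.008] 0.0006 467 yaw 0.268 expected off 0.0187
label [ 22.5 -56.8] [33.9 27.7] 16.01 116
face [ 23.  -55.1] [61.6 82.1] 17.18 586
front 18 angle 15.86 pos 28.5
rear 18 angle 16.93 pos -29.5
bottom 19 angle 17.75 pos -39.3
face centre error in lens frame mm [1.2 0.1 0.8]
```

```bash
python3 - <<'E'
from h import *
a=cv2.GaussianBlur(load("side",1)[0],(3,3),0).astype(int); b=cv2.GaussianBlur(load("side",4)[0],(3,3),0).astype(int)
D=abs(a-b).max(2); print("dock region (blue/white)",D[215:272,245:290].max(),"camera",D[160:205,115:165].max(),"fitting",D[322:350,160:188].max())
s=manip.get_state(); print(np.abs(s["qvel"]).max(),s["grasp_force"],s["wrist_force"],s["time"])
print(manip.close_job())
E
```

```text
dock region (blue/white) 46 camera 5 fitting 5
0.0018187390002488903 71.51111483573914 [-0.28346474 -0.18148549 -2.06005437] 9.0
the job is handed in; nothing more can be done
None
```

The job is handed in: the gripper is holding the orange module still at the camera's focus, terminal face centred to about 1.5 mm by my measurement, yaw matched and lean about 1° too far. The camera and fitting look unmoved. Part of the blue/white dock area changed in the side view; I didn't check whether that was shadow or movement, and I didn't recheck the other bench items.

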